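# Close and stack a pair of bentwood boxes

## Task

Build the display stack of lidded boxes on the round black stand, one piece at a time from the bottom up: first stand the large blue box in the middle of the yellow ring, then seat the flat dark lid on it, then stand the small green box centred on that lid, and last seat the red lid with the knob on the green box. Set each piece down gently and upright without dropping it, let it go before fetching the next, and leave the glue bottle, the varnish jar and the thread spool where they are.

Things in the scene. Friction and masses are not known exactly. Their poses are not given: they have to be found in the camera images.
- stand: round black rubber stand, fixed, a disc 130 mm across and 12 mm thick with a thin yellow ring 84 mm across marked round its middle; origin at the centre of its underside (top surface 12 mm above), z up
- large_box: large open round box painted blue, loose, upright: 60 mm outside diameter, 50 mm high, wall 4 mm (52 mm bore), floor 5 mm thick, copper tacks on its side; 50 to 95 g; origin at the centre of its underside, z up its axis; grasp it across its outside
- flat_lid: flat lid of dark wood for the large box, loose, plug down: disc 64 mm across, 14 mm thick (10 to 24 mm above the origin), under it a tapered plug 10 mm deep, 44 mm across at the disc, 34 mm at its foot; 37 to 68 g; origin at the centre of the plug's underside, z up. Seated, the disc rests on the rim, the origin 40 mm above the large box's origin. Grasp across the disc's edge
- small_box: small open round box painted green, loose, upright: 48 mm outside diameter, 40 mm high, wall 4 mm (40 mm bore), floor 5 mm thick; 33 to 61 g; origin at the centre of its underside, z up its axis; grasp it across its outside
- knob_lid: red lid with pale knob for the small box, loose, plug down: disc 51 mm across, 12 mm thick (10 to 22 mm above the origin), under it a tapered plug 10 mm deep, 32 mm across at the disc, 24 mm at its foot; knob 18 mm across, its top 40 mm above the origin; 26 to 48 g; origin at the centre of the plug's underside, z up. Seated, its origin is 30 mm above the small box's. Grasp by disc edge or knob
- glue_bottle: white glue bottle with an orange cap, loose bystander, 42 mm across, 110 mm high; origin at the centre of its underside
- varnish_jar: amber glass varnish jar with a steel cap, loose bystander, 60 mm across, 75 mm high; origin at the centre of its underside
- thread_spool: spool of white thread with wooden ends, loose bystander, 56 mm across, 76 mm high; origin at the centre of its underside
There are look-alikes about, which are no part of the job. What is meant by the small_box is not pink, and is the larger of those in its own colour.

How it is judged (in metres and radians):
On the way, in this order (a step that is already met when the one before it is completed fails the run):
1. the large blue box stands upright in the middle of the black stand, let go (horizontal distance between large_box and stand below 0.015 m and z of large_box in the frame of stand between 0.008 and 0.016 m and angle between large_box's own z axis and vertical below 0.08 rad and linear speed of large_box below 0.03 m/s and contact force between the fingers and large_box below 0.2 N), for 0.2 s.
2. the flat dark lid is seated on the large box, let go (horizontal distance between flat_lid and large_box below 0.007 m and z of flat_lid in the frame of large_box between 0.036 and 0.044 m and angle between flat_lid's own z axis and vertical below 0.08 rad and linear speed of flat_lid below 0.03 m/s and contact force between the fingers and flat_lid below 0.2 N), for 0.2 s.
3. the small green box stands upright on the flat lid, let go (horizontal distance between small_box and flat_lid below 0.012 m and z of small_box in the frame of flat_lid between 0.02 and 0.028 m and angle between small_box's own z axis and vertical below 0.08 rad and linear speed of small_box below 0.03 m/s and contact force between the fingers and small_box below 0.2 N), for 0.2 s.
4. the knobbed red lid is seated on the small box, let go (horizontal distance between knob_lid and small_box below 0.007 m and z of knob_lid in the frame of small_box between 0.026 and 0.034 m and angle between knob_lid's own z axis and vertical below 0.08 rad and linear speed of knob_lid below 0.03 m/s and contact force between the fingers and knob_lid below 0.2 N), for 0.2 s.
At the end, for the whole second after the job is handed in: Large box within 15 mm of the stand's centre; flat lid seated on it (within 7 mm of its axis); small box on that lid (within 12 mm); knobbed lid seated on the small box (within 7 mm). Heights within 4 mm of seated, upright within 0.08 rad, at rest, let go (all of step 1 and all of step 2 and all of step 3 and all of step 4); the robot touches nothing.
It fails at once if a bystander (glue bottle, varnish jar or thread spool) is moved more than 25 mm (distance of any of glue_bottle, varnish_jar, thread_spool from where it was at the start of the episode above 0.025 m).
It fails at once if a box or lid is dropped: it moves faster than 0.9 m/s while the fingers are not touching it (a fall of some 40 mm) ((linear speed of large_box above 0.9 m/s and contact force between the fingers and large_box below 0.05 N) or (linear speed of flat_lid above 0.9 m/s and contact force between the fingers and flat_lid below 0.05 N) or (linear speed of small_box above 0.9 m/s and contact force between the fingers and small_box below 0.05 N) or (linear speed of knob_lid above 0.9 m/s and contact force between the fingers and knob_lid below 0.05 N)).
It fails at once if a box or lid is tipped more than 0.8 rad from upright (angle between any of large_box, flat_lid, small_box, knob_lid's own z axis and vertical above 0.8 rad).
It also fails if it takes over 120 s, if anything falls off the work surface, if the arm or the gripper's body presses on something with over 40 N, if the wrist force passes 120 N, or if a joint passes its speed limit or range.

## Robot

A 6-joint arm with a two-finger parallel gripper is mounted at the origin on the work surface. World frame = base frame: x ahead of the robot, y to its left, z up, the work surface at z = 0. Lengths are in mm, angles in rad, forces in N, time in s.
With the tool pointing down it reaches from about 325 to 750 mm from the base axis. Payload 7.6 kg.
Tool frame: the origin (TCP) lies where the fingers leave the gripper's body, on its centre line; the fingertips stand 73 mm ahead of it and the grasp point (between the pads) lies 54 mm ahead of it (bot.tip_extent is the z of the fingertips in the tool frame, in mm); z points along the fingers, y is the line along which they close (so a half turn about z gives the same grasp; the last joint's range is limited). The gripper opens to 85 mm and grips with 20 to 120 N. Pads are 22 mm wide; open, the fingers measure 114 mm over their backs; the gripper's body (76 mm by 85 mm) begins 54 mm behind the grasp point. The pads swing forward as they close: fully open they stand 13 mm farther back than shut.
Start: joints at [1.15, 0.052, 1.401, -0, 1.689, -0.07], TCP at [180.398, 493.047, 303.923] pointing down, gripper open.
Joint ranges: [-2.9, 2.9], [-0.91, 2.17], [0.12, 2.37], [-1.06, 4.2], [0.26, 2.73], [-2.93, 2.93]. Speed limits (rad/s): [2.57, 2.57, 3.01, 3.14, 3.14, 3.14].

## Interface

Orientations are given as a rotation vector (axis times angle).
In Python, from station import sense, cams, ticket, bot gives the robot as it stands.
- The arm moves only by the tool drive_tool, never from a script. Its argument "increments" is a list of rows, each a list of 3 entries, a list of its own where there are three numbers: the shift along the tool's x, y, z in cm, then the turn, a rotation vector about the tool's x, y, z in rad, then the finger opening in cm, from 0 to 8.54. A call has exactly 8 rows; each row shifts and turns the commanded pose from where the row before left it, along the tool's axes as they then stand; what a row does not reach is not made up. A row lasts 1/10 s, in which the tool goes at most 50 mm and 8.59 degrees, less where a joint would pass 70% of its speed; a pose out of reach is approached as far as the arm can. A call with a gripper value outside its range is refused whole. The fingers move at their own pace and stop on an object; "grip_force" is the grip in N (left out, the last holds). Time passes only in rows, so rows that do not move let the fingers close, or fill a call up. It gives the time, the measured TCP pose, the force, the opening and the grip force at its end, in the units of the state.
- sense(): the state, without advancing time (a new reading comes with each control period).
- cams.read_camera(name): name is "scene" or "top" or "wrist"; returns the picture (480x640x3 uint8, red, green, blue); there is no depth.
- cams.camera_model(name): a dict with "camera_matrix" (3x3 intrinsics, pixels), "k1" (the pictures are not rectified: a ray, as slopes to the right and down, at radius r is drawn at 1 + k1 r^2 times it, then the intrinsics apply), "R" (3x3) and "t" (3): a world point X has camera coordinates R X + t. Camera axes: x right, y down, z forward; pixel columns grow to the right and rows downward; lengths in mm; the calibration is good to about 2 mm. A picture is of the moment at which its call begins: read the wrist's pose just before it. camera_model takes no time and is no camera call; for the wrist camera it gives the pose at the moment of the call.
- ticket.sign_off(): hands the job in; it is judged then, once.
The state is a dict: "t": time; "q": joint angles; "joint_velocities": joint speeds; "tau": joint torques, N m; "tcp_pos": TCP position; "tool_rot": TCP orientation; "ft_force": force on the tool from outside, world axes, zero at the start; "ft_torque": the same for the moment, N m; "opening": opening from 0.0 (shut) to 1.0 (fully open); "gripper_force": force on a finger pad.
Only numpy, scipy, OpenCV 4.12 (cv2) and the standard library are available. Lean on these libraries where they do the work, as an engineer would, in place of code of your own. Each camera call takes 0.05 s, during which the arm holds its last target. There are 200 camera calls.

## Working session

There is one attempt and no reset: what is moved stays moved. The work goes in short steps, Python scripts to look and compute and a tool call to move; the robot and the scene stay as the last step left them, time stands still between calls to the robot, and variables do not carry over. Pictures are saved under pics/ and viewed, at most 15 in all, crops included, and the job is handed in when it is done.

Besides the shell and the picture viewer there is one more tool, called after "Call:" by a JSON object that holds its "name" and its "arguments", one argument or row to a line. drive_tool: Moves the arm, as the interface text tells. Its arguments: {"type":"object","properties":{"increments":{"type":"array","items":{"type":"array"}},"grip_force":{"type":"number"}},"required":["increments"]}

```bash
mkdir -p pics; ls; python3 - <<'E'
from station import sense,cams,bot
import cv2
print(sense())
for n in("top","scene"):
    im=cams.read_camera(n); cv2.imwrite(f"pics/{n}0.png",im[:,:,::-1]); print(cams.camera_model(n))
E
```

```text
pics
{'t': 0.0, 'q': array([ 1.14971256e+00,  5.28355929e-02,  1.40169604e+00,  3.59520462e-05,
        1.68859221e+00, -7.03024968e-02]), 'joint_velocities': array([-8.53113913e-04, -9.84832024e-04, -8.82002998e-05,  1.18003914e-03,
       -8.61365790e-04,  6.49041733e-04]), 'tau': array([-1.74030247e-03, -3.81685495e+01, -3.60174251e+01, -2.91966790e-04,
        6.26493129e-03,  8.57979416e-06]), 'tcp_pos': array([180.30664582, 492.87767237, 303.08743164]), 'tool_rot': array([-5.48107599e-01, -3.09299525e+00,  2.31902291e-03]), 'ft_force': array([-0.36860732, -0.84094598,  1.20904461]), 'ft_torque': array([ 0.0180694 , -0.01984734,  0.01337917]), 'gripper_force': 0.0, 'opening': 1.0036957257908916}
{'camera_matrix': array([[484.75982585,   0.        , 317.25528403],
       [  0.        , 484.75982585, 249.80571231],
       [  0.        ,   0.        ,   1.        ]]), 'k1': -0.08305842300971797, 'R': array([[-0.02566796, -0.99966414,  0.00357292],
       [-0.9945879 ,  0.02517734, -0.10080188],
       [ 0.10067807, -0.00614096, -0.9949001 ]]), 't': array([   4.53913372,  528.57503607, 1127.95882733])}
{'camera_matrix': array([[540.99500452,   0.        , 319.51366882],
       [  0.        , 540.99500452, 240.88715314],
       [  0.        ,   0.        ,   1.        ]]), 'k1': -0.03852639304357017, 'R': array([[-0.40471216,  0.91435452, -0.01280132],
       [ 0.55504831,  0.23450241, -0.79807894],
       [-0.72672515, -0.3300976 , -0.60241691]]), 't': array([ 231.14499466, -265.7990608 , 1375.08611292])}
```

View pics/top0.png

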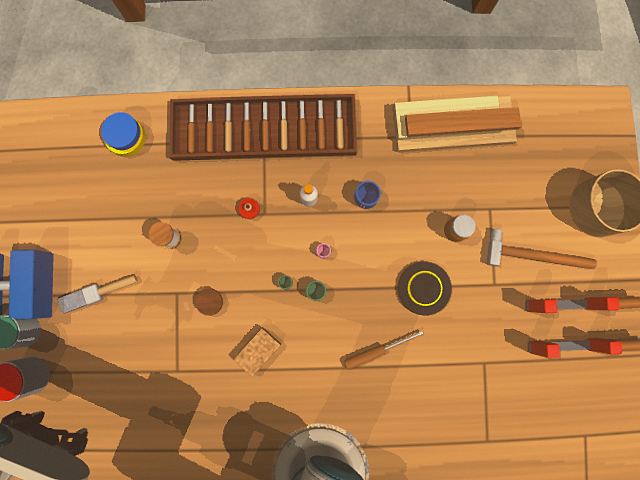

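View pics/scene0.png

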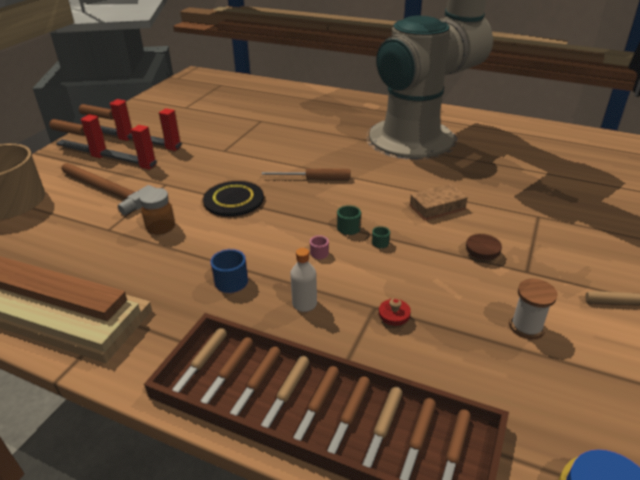

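Top view: blue box (367,194), red knob lid (248,208), flat dark lid (208,301), stand ring (425,288), glue bottle (309,194), jar (461,228), spool (160,234).
Candidates for the small_box are green (316,290), green (285,282) and pink (323,250). The larger green one at (316,290) fits, being not pink and the larger of the two greens. I'll measure them and confirm in a crop.

```bash
cat > h.py <<'E'
import numpy as np, cv2
from station import sense,cams,bot
def ray(px,m):
    K=m["camera_matrix"]; k=m["k1"]
    d=cv2.undistortPoints(np.float64(px).reshape(-1,1,2),K,np.array([k,0,0,0.]),).reshape(-1,2)
    D=np.c_[d,np.ones(len(d))]@m["R"]; return -m["R"].T@m["t"],D
def plane(px,m,z):
    c,D=ray(px,m); return c+D*((z-c[2])/D[:,2])[:,None]
def hsv(im): return cv2.cvtColor(im,cv2.COLOR_RGB2HSV)
def mask(im,lo,hi):
    M=cv2.inRange(hsv(im),np.array(lo),np.array(hi))
    return cv2.morphologyEx(M,cv2.MORPH_CLOSE,np.ones((5,5),np.uint8))
def blobs(M,m,z,amin=80):
    """hull of every blob cast on plane z -> (pixel, area px, centre xyz mm, extents)"""
    out=[]
    for c in cv2.findContours(M,cv2.RETR_EXTERNAL,cv2.CHAIN_APPROX_NONE)[0]:
        if cv2.contourArea(c)<amin: continue
        h=cv2.convexHull(c).reshape(-1,2); P=plane(h,m,z)[:,:2].astype(np.float32)
        u=cv2.moments(h.reshape(-1,1,2)); mm=cv2.moments(P.reshape(-1,1,2))
        out.append(((u['m10']/u['m00'],u['m01']/u['m00']),cv2.contourArea(c),(mm['m10']/mm['m00'],mm['m01']/mm['m00']),cv2.minAreaRect(P)[1]))
    return out
E
python3 - <<'E'
from h import *
im=cv2.imread("pics/top0.png")[:,:,::-1].copy(); m=cams.camera_model("top")
H=hsv(im)
for p in[(367,194),(375,200),(316,290),(316,300),(208,301),(200,301),(248,216),(408,270),(425,273),(208,320),(270,240)]: print(p,H[p[1],p[0]])
for n,lo,hi,z in[("blue",(108,90,30),(125,255,255),25),("green",(60,50,20),(95,255,255),20),("red",(0,190,60),(4,255,255),16),("ring",(24,150,130),(35,255,255),12),("flat",(0,60,20),(12,255,120),17),("stand",(0,0,0),(179,120,60),6)]:
    M=mask(im,lo,hi)
    for b in blobs(M,m,z):
        if 150<b[0][0]<500 and 170<b[0][1]<330: print(n,np.round(b[0]),b[1],np.round(b[2],1),np.round(b[3],1))
c=cv2.resize(im[170:330,190:390],None,fx=4,fy=3.75,interpolation=cv2.INTER_CUBIC); cv2.imwrite("pics/crop1.png",c[:,:,::-1][:600])
E
```

```text
(367, 194) [141  43  77]
(375, 200) [131  51  85]
(316, 290) [27 81 85]
(316, 300) [ 43  86 119]
(208, 301) [ 11 169 140]
(200, 301) [ 12 169 143]
(248, 216) [  5 242 214]
(408, 270) [ 16 104  83]
(425, 273) [ 17 110  93]
(208, 320) [ 15 159 220]
(270, 240) [ 15 158 221]
blue [368. 193.] 433.5 [ 663.8 -134.5] [55.8 59.3]
red [248. 208.] 264.5 [635.9 155.5] [48.  45.5]
ring [425. 288.] 922.0 [ 431.3 -265.2] [82.8 81.7]
flat [424. 288.] 1999.5 [ 430.9 -263.4] [123.3 122. ]
```

View pics/crop1.png

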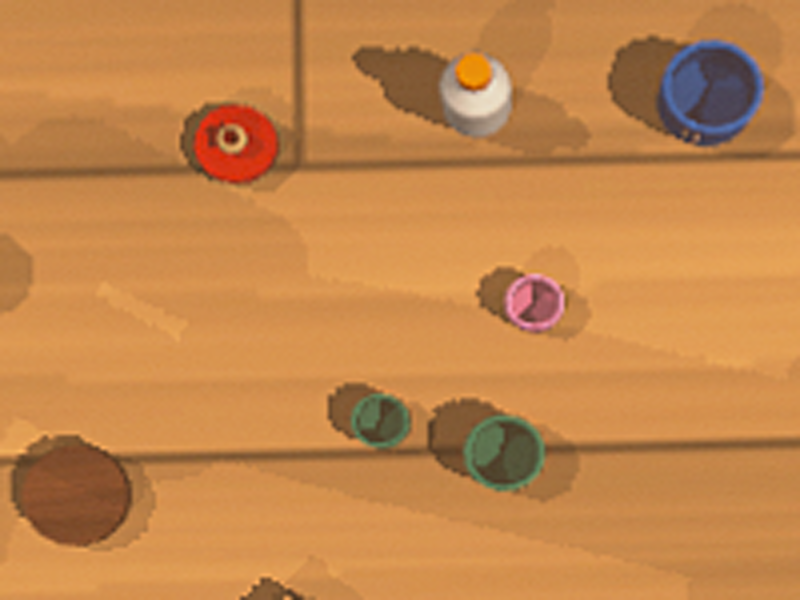

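Crop confirms it: the large green box is at crop (505,453), i.e. px (316,291). The smaller green decoy is at crop (380,420) and the pink one at (535,302). Flat lid is at crop (73,493), red lid at (236,143), blue box at (711,92).

Moving towards the blue box.

Call:
{"name": "drive_tool", "arguments": {
  "increments": [
    [[-4.2, -2.6, 0], [0, 0, 0], 8.5],
    [[-4.2, -2.6, 0], [0, 0, 0], 8.5],
    [[-4.2, -2.6, 0], [0, 0, 0], 8.5],
    [[-4.2, -2.6, 0], [0, 0, 0], 8.5],
    [[-4.2, -2.6, 0], [0, 0, 0], 8.5],
    [[-4.2, -2.6, 0], [0, 0, 0], 8.5],
    [[-4.2, -2.6, 0], [0, 0, 0], 8.5],
    [[-4.2, -2.6, 0], [0, 0, 0], 8.5]
  ]
}}

```text
t: 0.9
tcp_pos: [425.2, 180.4, 303.7]
tool_rot: [-0.548, -3.093, -0.0]
ft_force: [0.6, 0.6, -0.4]
opening: 0.995
gripper_force: 0.0
```

```bash
cat >> h.py <<'E'
from scipy.spatial.transform import Rotation as Ro
def go(x,y,z):
    """print shift in tool axes (cm) to bring the TCP to x,y,z, and tilt to fix"""
    s=sense(); R=Ro.from_rotvec(s["tool_rot"]).as_matrix()
    d=R.T@(np.array([x,y,z])-s["tcp_pos"])/10
    print("t",round(s["t"],2),"tcp",s["tcp_pos"].round(1),"yaw x",round(np.degrees(np.arctan2(R[1,0],R[0,0])),1),"zaxis",R[:,2].round(3),"open",round(s["opening"]*85.4,1),"F",s["ft_force"].round(1),round(s["gripper_force"],1)); print("shift cm",d.round(2)); return d
E
python3 - <<'E'
from h import *
go(664,-134,200)
s=sense();m=cams.camera_model("wrist");R=Ro.from_rotvec(s["tool_rot"]).as_matrix()
c=-m["R"].T@m["t"]; print("cam in tool",R.T@(c-s["tcp_pos"]),"fwd",R.T@m["R"][2],"right",R.T@m["R"][0],m["camera_matrix"][0],m["k1"])
im=cv2.imread("pics/top0.png")[:,:,::-1].copy(); m=cams.camera_model("top")
for n,p,z in[("green",(316.2,290.8),30),("decoy",(285,282),20),("pink",(323.6,250.5),20),("flat",(208.2,301.5),20),("glue",(309,190),100),("jar",(462,226),70),("spool",(159,230),70)]: print(n,plane([p],m,z).round(0))
E
```

```text
t 0.9 tcp [425.2 180.4 303.7] yaw x 159.9 zaxis [-0.  0. -1.] open 85.0 F [ 0.6  0.6 -0.4] 0.0
shift cm [-33.23 -21.32  10.37]
cam in tool [ 73.08417812  -1.01656431 -69.52285094] fwd [-2.86694135e-01 -6.88102351e-04  9.58021920e-01] right [-8.67252352e-04  9.99999519e-01  4.58722130e-04] [412.34839823   0.         321.72925624] 0.008949641461279531
green [[431.  -4.  30.]]
decoy [[454.  70.  20.]]
pink [[527. -24.  20.]]
flat [[412. 254.  20.]]
glue [[657.   7. 100.]]
jar [[ 571. -346.   70.]]
spool [[580. 357.  70.]]
```

Call:
{"name": "drive_tool", "arguments": {
  "increments": [
    [[-4.2, -2.65, 0.7], [0, 0, 0], 8.5],
    [[-4.2, -2.65, 0.7], [0, 0, 0], 8.5],
    [[-4.2, -2.65, 0.7], [0, 0, 0], 8.5],
    [[-4.2, -2.65, 0.7], [0, 0, 0], 8.5],
    [[-4.2, -2.65, 0.7], [0, 0, 0], 8.5],
    [[-4.2, -2.65, 0.7], [0, 0, 0], 8.5],
    [[-4.2, -2.65, 0.7], [0, 0, 0], 8.5],
    [[-3.8, -2.75, 0.5], [0, 0, 0], 8.5]
  ]
}}

```text
t: 1.7
tcp_pos: [663.2, -132.8, 248.5]
tool_rot: [-0.548, -3.092, -0.0]
ft_force: [0.5, -0.1, 1.3]
opening: 0.997
gripper_force: 0.0
```

```bash
cat >> h.py <<'E'
def look(name,lo,hi,z,amin=400,pic=None):
    m=cams.camera_model(name); im=cams.read_camera(name)
    if pic: cv2.imwrite("pics/"+pic,im[:,:,::-1])
    for b in blobs(mask(im,lo,hi),m,z,amin): print(name,np.round(b[0]),b[1],np.round(b[2],1),np.round(b[3],1))
E
python3 - <<'E'
from h import *
go(664,-134,200)
look("wrist",(105,60,30),(130,255,255),25,pic="w1.png")
E
```

```text
t 1.7 tcp [ 663.2 -132.8  248.5] yaw x 159.9 zaxis [-0.002  0.001 -1.   ] open 85.1 F [ 0.5 -0.1  1.3] 0.0
shift cm [-0.13 -0.09  4.85]
wrist [322. 222.] 6156.5 [ 661.4 -133.2] [68.8 64. ]
```

View pics/w1.png

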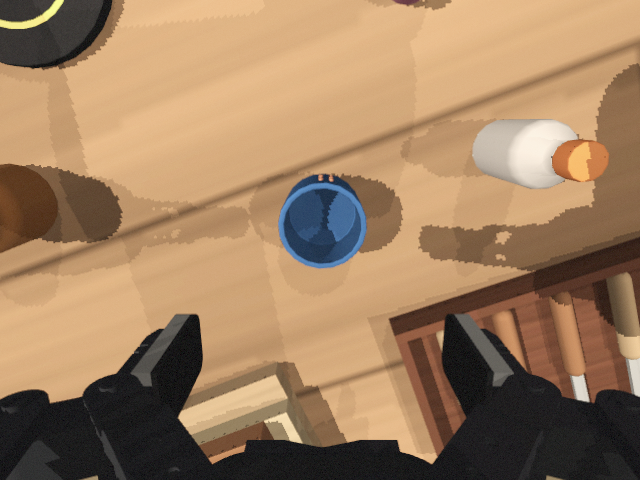

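Wrist view: blue box rim centred at about (323,225), fingers either side below, glue bottle well to the right (540,155) and clear of the fingers. I'll refine with the bright rim cast at z=50.

```bash
python3 - <<'E'
from h import *
m=cams.camera_model("wrist"); im=cv2.imread("pics/w1.png")[:,:,::-1].copy(); H=hsv(im)
for y in (176,182,186,190,262,266): print(y,H[y,323])
for v in(110,140,160):
    M=cv2.inRange(H,np.array((95,60,v)),np.array((130,255,255)))
    print(v,[(np.round(b[0]),b[1],np.round(b[2],1),np.round(b[3],1)) for b in blobs(M,m,50,300)])
go(663,-133,90)
E
```

```text
176 [129  49  67]
182 [107 150  85]
186 [105 134 186]
190 [109 126  75]
262 [108 152  89]
266 [106 134 183]
110 [(array([322., 225.]), 5788.5, array([ 657. , -137.8]), array([57.4, 57.6]))]
140 [(array([322., 225.]), 5741.0, array([ 657.3, -137.8]), array([57.2, 57.1]))]
160 [(array([322., 225.]), 5692.5, array([ 657.3, -137.9]), array([57.4, 56.8]))]
t 1.75 tcp [ 664.6 -138.8  244.3] yaw x 159.6 zaxis [-0.005 -0.001 -1.   ] open 84.9 F [ 2.6 -2.8 -1.3] 0.0
shift cm [ 0.28  0.53 15.43]
```

The arm was still settling during that picture, so I'll descend partway, hold, and remeasure.

Call:
{"name": "drive_tool", "arguments": {
  "increments": [
    [[0, 0, 2], [0, 0, 0], 8.5],
    [[0, 0, 2], [0, 0, 0], 8.5],
    [[0, 0, 2], [0, 0, 0], 8.5],
    [[0, 0, 0], [0, 0, 0], 8.5],
    [[0, 0, 0], [0, 0, 0], 8.5],
    [[0, 0, 0], [0, 0, 0], 8.5],
    [[0, 0, 0], [0, 0, 0], 8.5],
    [[0, 0, 0], [0, 0, 0], 8.5]
  ]
}}

```text
t: 2.55
tcp_pos: [662.7, -131.1, 191.2]
tool_rot: [0.548, 3.092, -0.0]
ft_force: [-0.4, -0.6, 0.5]
opening: 0.995
gripper_force: 0.0
```

```bash
cat >> h.py <<'E'
def rim(lo,hi,z,name="wrist",amin=300,pic=None):
    m=cams.camera_model(name); im=cams.read_camera(name)
    if pic: cv2.imwrite("pics/"+pic,im[:,:,::-1])
    M=cv2.inRange(hsv(im),np.array(lo),np.array(hi))
    for b in blobs(M,m,z,amin): print(name,np.round(b[0]),b[1],np.round(b[2],1),np.round(b[3],1))
E
python3 - <<'E'
from h import *
go(663,-133,90)
rim((95,60,120),(130,255,255),50)
go(663,-133,90)
E
```

```text
t 2.55 tcp [ 662.7 -131.1  191.2] yaw x 159.9 zaxis [ 0.002 -0.    -1.   ] open 85.0 F [-0.4 -0.6  0.5] 0.0
shift cm [-0.08 -0.17 10.12]
wrist [319. 251.] 2913.5 [ 657.4 -131.8] [58.2 58.4]
t 2.6 tcp [ 662.6 -131.   190.9] yaw x 159.9 zaxis [ 0.001 -0.    -1.   ] open 85.4 F [-0.   0.3 -0.3] 0.0
shift cm [-0.09 -0.17 10.09]
```

```bash
python3 - <<'E'
from h import *
m=cams.camera_model("top"); im=cv2.imread("pics/top0.png")[:,:,::-1].copy(); print(plane([(367.5,193.3)],m,50),plane([(367.5,193.3)],m,25))
for v in (90,110,125):
  M=cv2.inRange(hsv(im),np.array((95,60,v)),np.array((130,255,255)))
  for b in blobs(M,m,50,100):
    if 330<b[0][0]<400: print(np.round(b[0],1),b[1],np.round(b[2],1),np.round(b[3],1))
rim((95,60,120),(130,255,255),50,pic="w2.png")
E
```

```text
[[ 657.55508423 -131.14630468   50.        ]] [[ 663.00357764 -134.01849096   25.        ]]
[367.6 192.9] 455.5 [ 658.5 -131.5] [57.2 58.5]
[367.8 192.9] 449.5 [ 658.6 -131.9] [57.  58.1]
[367.8 192.8] 439.5 [ 658.8 -132. ] [56.9 57.4]
wrist [319. 251.] 2906.0 [ 657.2 -132. ] [56.4 58.5]
```

View pics/w2.png

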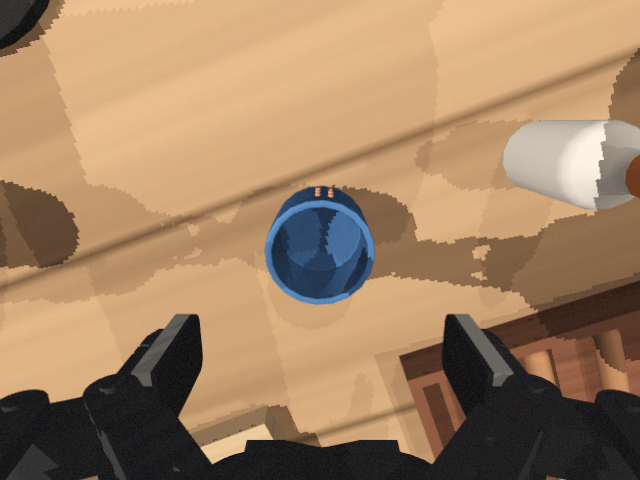

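Wrist view: blue rim centred at (319,251). Wrist and top agree on about (658,-132). Tacks face away from the pads. Descending and gripping.

Call:
{"name": "drive_tool", "arguments": {
  "increments": [
    [[0.4, -0.2, 2.5], [0, 0, 0], 8.5],
    [[0, 0, 2.5], [0, 0, 0], 8.5],
    [[0, 0, 2.5], [0, 0, 0], 8.5],
    [[0, 0, 2.0], [0, 0, 0], 8.5],
    [[0, 0, 1.2], [0, 0, 0], 8.5],
    [[0, 0, 0], [0, 0, 0], 8.5],
    [[0, 0, 0], [0, 0, 0], 7.2],
    [[0, 0, 0], [0, 0, 0], 6.4]
  ],
  "grip_force": 25
}}

```text
t: 3.45
tcp_pos: [658.8, -131.7, 84.9]
tool_rot: [0.548, 3.091, -0.0]
ft_force: [0.2, -1.2, 0.3]
opening: 0.75
gripper_force: 0.0
```

Call:
{"name": "drive_tool", "arguments": {
  "increments": [
    [[0, 0, 0], [0, 0, 0], 5.5],
    [[0, 0, 0], [0, 0, 0], 5.0],
    [[0, 0, 0], [0, 0, 0], 5.0],
    [[0, 0, 0], [0, 0, 0], 5.0],
    [[0, 0, 0], [0, 0, 0], 5.0],
    [[0, 0, -1], [0, 0, 0], 5.0],
    [[0, 0, -2], [0, 0, 0], 5.0],
    [[0, 0, -3], [0, 0, 0], 5.0]
  ]
}}

```text
t: 4.25
tcp_pos: [656.9, -131.2, 141.9]
tool_rot: [-0.547, -3.089, -0.001]
ft_force: [0.4, 0.2, 0.5]
opening: 0.704
gripper_force: 27.3
```

```bash
python3 - <<'E'
from h import *
go(431,-265,200)
E
```

```text
t 4.25 tcp [ 656.9 -131.2  141.9] yaw x 159.9 zaxis [-0.004  0.001 -1.   ] open 60.1 F [0.4 0.2 0.5] 27.3
shift cm [ 16.65 -20.33  -5.73]
```

Call:
{"name": "drive_tool", "arguments": {
  "increments": [
    [[2.6, -3.2, -0.5], [0, 0, 0], 5.0],
    [[2.8, -3.4, 0], [0, 0, 0], 5.0],
    [[2.8, -3.4, 0], [0, 0, 0], 5.0],
    [[2.8, -3.4, 0], [0, 0, 0], 5.0],
    [[2.8, -3.4, 0], [0, 0, 0], 5.0],
    [[2.8, -3.4, 0], [0, 0, 0], 5.0],
    [[0, 0, 0], [0, 0, 0], 5.0],
    [[0, 0, 0], [0, 0, 0], 5.0]
  ]
}}

```text
t: 5.05
tcp_pos: [432.2, -264.6, 148.7]
tool_rot: [0.551, 3.092, -0.0]
ft_force: [1.0, -0.3, -0.2]
opening: 0.704
gripper_force: 27.4
```

```bash
python3 - <<'E'
from h import *
go(431,-265,97.5)
rim((95,60,120),(130,255,255),108,amin=200,pic="w3.png")
go(431,-265,97.5)
E
```

```text
t 5.05 tcp [ 432.2 -264.6  148.7] yaw x 159.8 zaxis [ 0.001 -0.    -1.   ] open 60.1 F [ 1.  -0.3 -0.2] 27.4
shift cm [ 0.11 -0.08  5.12]
wrist [312. 309.] 3240.0 [ 412.5 -261.5] [55.5 28.3]
t 5.1 tcp [ 432.9 -264.2  148.6] yaw x 159.9 zaxis [ 0.001 -0.    -1.   ] open 60.2 F [-0.1  0.1 -0.8] 27.4
shift cm [ 0.16 -0.14  5.11]
```

View pics/w3.png

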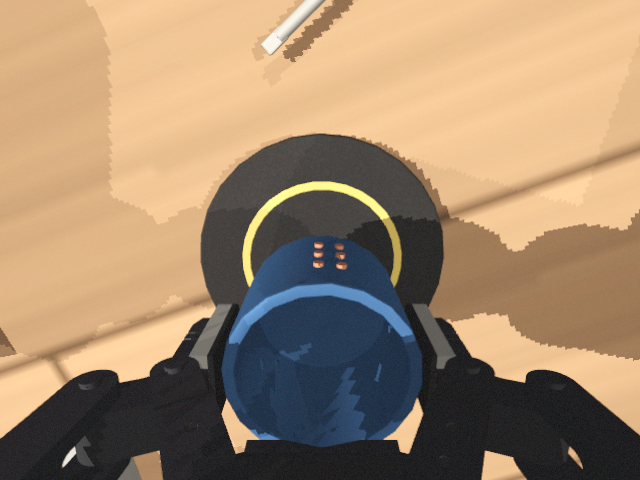

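Box is held upright and centred in the image over the stand (ring spans columns 245–400, box 222–420). Lowering.

Call:
{"name": "drive_tool", "arguments": {
  "increments": [
    [[0.1, -0.1, 2.0], [0, 0, 0], 5.0],
    [[0, 0, 1.5], [0, 0, 0], 5.0],
    [[0, 0, 0.8], [0, 0, 0], 5.0],
    [[0, 0, 0.4], [0, 0, 0], 5.0],
    [[0, 0, 0.3], [0, 0, 0], 5.0],
    [[0, 0, 0.1], [0, 0, 0], 5.0],
    [[0, 0, 0], [0, 0, 0], 5.0],
    [[0, 0, 0], [0, 0, 0], 5.0]
  ]
}}

```text
t: 5.9
tcp_pos: [431.6, -264.9, 97.5]
tool_rot: [0.548, 3.093, -0.001]
ft_force: [-0.5, -0.1, 0.2]
opening: 0.707
gripper_force: 27.4
```

```bash
python3 - <<'E'
from h import *
go(431,-265,97.5)
E
```

```text
t 5.9 tcp [ 431.6 -264.9   97.5] yaw x 159.9 zaxis [ 0.001 -0.    -1.   ] open 60.4 F [-0.5 -0.1  0.2] 27.4
shift cm [ 0.05 -0.03  0.  ]
```

Call:
{"name": "drive_tool", "arguments": {
  "increments": [
    [[0, 0, 0.1], [0, 0, 0], 5.0],
    [[0, 0, 0], [0, 0, 0], 5.0],
    [[0, 0, 0], [0, 0, 0], 6.4],
    [[0, 0, 0], [0, 0, 0], 7.2],
    [[0, 0, 0], [0, 0, 0], 8.0],
    [[0, 0, 0], [0, 0, 0], 8.5],
    [[0, 0, 0], [0, 0, 0], 8.5],
    [[0, 0, -1], [0, 0, 0], 8.5]
  ]
}}

```text
t: 6.7
tcp_pos: [430.7, -264.3, 105.0]
tool_rot: [-0.548, -3.091, -0.002]
ft_force: [0.0, 0.2, -0.3]
opening: 0.994
gripper_force: 0.0
```

Call:
{"name": "drive_tool", "arguments": {
  "increments": [
    [[0, 0, -3], [0, 0, 0], 8.5],
    [[0, 0, -3], [0, 0, 0], 8.5],
    [[0, 0, -3], [0, 0, 0], 8.5],
    [[0, 0, -2], [0, 0, 0], 8.5],
    [[0, 0, 0], [0, 0, 0], 8.5],
    [[0, 0, 0], [0, 0, 0], 8.5],
    [[0, 0, 0], [0, 0, 0], 8.5],
    [[0, 0, 0], [0, 0, 0], 8.5]
  ]
}}

```text
t: 7.5
tcp_pos: [431.0, -264.5, 214.7]
tool_rot: [-0.548, -3.091, -0.002]
ft_force: [-0.3, 0.0, -0.6]
opening: 0.993
gripper_force: 0.0
```

```bash
python3 - <<'E'
from h import *
go(410,254,200)
rim((95,60,120),(130,255,255),62)
rim((24,150,130),(35,255,255),12)
m=cams.camera_model("top");im=cams.read_camera("top");H=hsv(im)
for n,lo,hi,z in[("blue",(95,60,90),(130,255,255),62),("ring",(24,150,110),(35,255,255),12),("green",(50,60,90),(95,255,255),40),("flat",(4,100,90),(14,200,165),20)]:
    for b in blobs(cv2.inRange(H,np.array(lo),np.array(hi)),m,z,60):
        if 190<b[0][0]<460 and 230<b[0][1]<330: print(n,np.round(b[0]),b[1],np.round(b[2],1),np.round(b[3],1))
E
```

```text
t 7.5 tcp [ 431.  -264.5  214.7] yaw x 159.9 zaxis [-0.002  0.002 -1.   ] open 84.8 F [-0.3  0.  -0.6] 0.0
shift cm [19.79 47.97  1.55]
wrist [320. 253.] 2700.5 [ 429.7 -266.3] [55.9 59.1]
flat [244. 314.] 11876.5 [383.4 168.3] [300.1 735.1]
```

Call:
{"name": "drive_tool", "arguments": {
  "increments": [
    [[1.6, 3.9, 0], [0, 0, 0], 8.5],
    [[1.7, 4.1, 0], [0, 0, 0], 8.5],
    [[1.7, 4.1, 0], [0, 0, 0], 8.5],
    [[1.7, 4.1, 0], [0, 0, 0], 8.5],
    [[1.7, 4.1, 0], [0, 0, 0], 8.5],
    [[1.7, 4.1, 0], [0, 0, 0], 8.5],
    [[1.7, 4.1, 0], [0, 0, 0], 8.5],
    [[1.7, 4.1, 0], [0, 0, 0], 8.5]
  ]
}}

```text
t: 8.45
tcp_pos: [416.1, 89.5, 216.1]
tool_rot: [0.548, 3.093, 0.0]
ft_force: [1.8, 0.0, 0.6]
opening: 0.994
gripper_force: 0.0
```

Call:
{"name": "drive_tool", "arguments": {
  "increments": [
    [[1.7, 4.1, 0], [0, 0, 0], 8.5],
    [[1.6, 3.9, 0], [0, 0, 0], 8.5],
    [[1.6, 3.9, 0], [0, 0, 0], 8.5],
    [[1.4, 3.5, 0], [0, 0, 0], 8.5],
    [[0, 0, 0], [0, 0, 0], 8.5],
    [[0, 0, 0], [0, 0, 0], 8.5],
    [[0, 0, 0], [0, 0, 0], 8.5],
    [[0, 0, 0], [0, 0, 0], 8.5]
  ]
}}

```text
t: 9.25
tcp_pos: [410.6, 253.1, 216.0]
tool_rot: [0.551, 3.093, -0.0]
ft_force: [-0.3, 0.7, 0.5]
opening: 0.995
gripper_force: 0.0
```

```bash
python3 - <<'E'
from h import *
go(412,254,200)
rim((0,100,60),(12,255,170),24,pic="w4.png")
im=cv2.imread("pics/w4.png")[:,:,::-1].copy();H=hsv(im)
for p in[(320,220),(320,250),(320,280),(290,250),(350,250),(220,250),(420,250)]:print(p,H[p[1],p[0]])
E
```

```text
t 9.25 tcp [410.6 253.1 216. ] yaw x 159.8 zaxis [ 0. -0. -1.] open 85.0 F [-0.3  0.7  0.5] 0.0
shift cm [-0.1   0.14  1.6 ]
wrist [324. 233.] 6864.5 [409.4 253.5] [63.3 62.7]
wrist [141. 136.] 508.5 [314.2 168.1] [ 4.8 93. ]
(320, 220) [ 10 147 135]
(320, 250) [ 10 136 148]
(320, 280) [ 15 111 195]
(290, 250) [  9 137 130]
(350, 250) [  9 139 141]
(220, 250) [ 16 108 211]
(420, 250) [ 14 120 149]
```

View pics/w4.png

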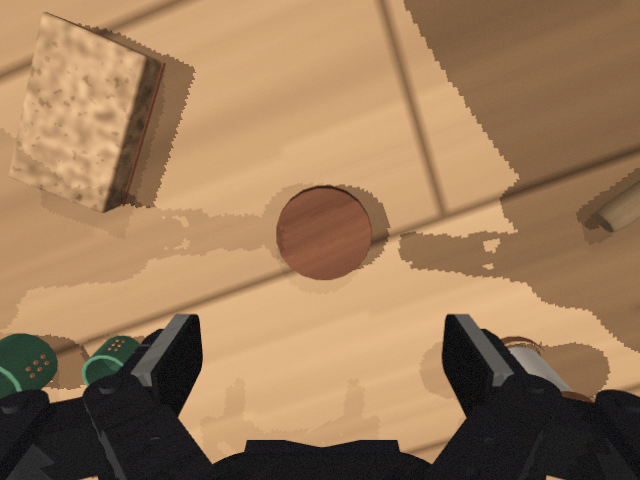

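Lid is centred at (324,233), clear of the decoy boxes and cork block. Checking the tip extent before the low grasp.

```bash
python3 - <<'E'
from h import *
print([a for a in dir(bot) if a[0]!='_'], bot.tip_extent)
go(410.2,253.4,76)
E
```

```text
['PlanningError', 'tip_extent'] 72.6
t 9.3 tcp [410.6 253.1 216.1] yaw x 159.8 zaxis [ 0. -0. -1.] open 85.1 F [ 0.2 -0.1 -0.2] 0.0
shift cm [5.000e-02 1.000e-02 1.401e+01]
```

Call:
{"name": "drive_tool", "arguments": {
  "increments": [
    [[0, 0, 3], [0, 0, 0], 8.5],
    [[0, 0, 3], [0, 0, 0], 8.5],
    [[0, 0, 3], [0, 0, 0], 8.5],
    [[0, 0, 2.5], [0, 0, 0], 8.5],
    [[0, 0, 1.5], [0, 0, 0], 8.5],
    [[0, 0, 0.7], [0, 0, 0], 8.5],
    [[0, 0, 0.3], [0, 0, 0], 8.5],
    [[0, 0, 0], [0, 0, 0], 8.0]
  ]
}}

```text
t: 10.1
tcp_pos: [410.7, 253.9, 76.6]
tool_rot: [0.549, 3.093, 0.001]
ft_force: [-0.2, -0.1, 0.4]
opening: 0.94
gripper_force: 0.0
```

Call:
{"name": "drive_tool", "arguments": {
  "increments": [
    [[0, 0, 0], [0, 0, 0], 7.2],
    [[0, 0, 0], [0, 0, 0], 6.6],
    [[0, 0, 0], [0, 0, 0], 5.8],
    [[0, 0, 0], [0, 0, 0], 5.5],
    [[0, 0, 0], [0, 0, 0], 5.5],
    [[0, 0, 0], [0, 0, 0], 5.5],
    [[0, 0, -0.5], [0, 0, 0], 5.5],
    [[0, 0, -1], [0, 0, 0], 5.5]
  ]
}}

```text
t: 10.9
tcp_pos: [409.9, 253.8, 90.8]
tool_rot: [-0.548, -3.092, 0.002]
ft_force: [0.3, 0.1, -0.4]
opening: 0.737
gripper_force: 27.7
```

```bash
python3 - <<'E'
from h import *
go(429.7,-266.3,220)
rim((0,100,60),(12,255,170),40,pic="w5.png")
E
```

```text
t 10.9 tcp [409.9 253.8  90.8] yaw x 159.9 zaxis [-0.002 -0.001 -1.   ] open 62.9 F [ 0.3  0.1 -0.4] 27.7
shift cm [-19.71 -48.18 -12.88]
wrist [322. 335.] 25417.0 [405.9 254. ] [60.7 64.2]
wrist [13. 74.] 1591.0 [301.9 202.8] [ 7.4 49. ]
```

View pics/w5.png

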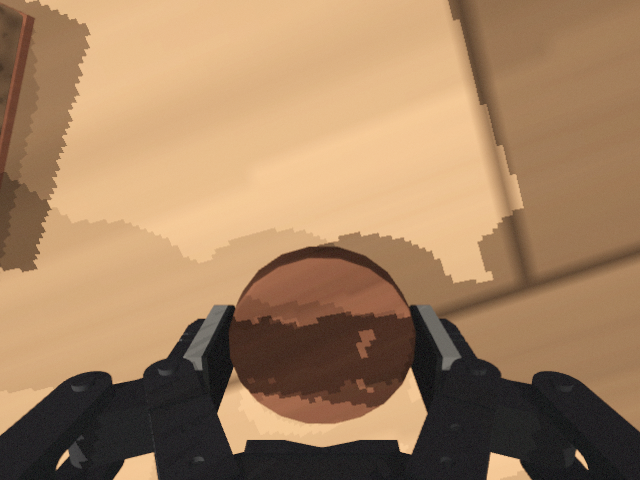

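Lid is held level between the pads at (322,335). Carrying it to the stand.

Call:
{"name": "drive_tool", "arguments": {
  "increments": [
    [[0, 0, -4], [0, 0, 0], 5.5],
    [[-0.8, -2, -4], [0, 0, 0], 5.5],
    [[-1.7, -4, -2], [0, 0, 0], 5.5],
    [[-1.7, -4.2, -1], [0, 0, 0], 5.5],
    [[-1.7, -4.2, 0], [0, 0, 0], 5.5],
    [[-1.7, -4.2, 0], [0, 0, 0], 5.5],
    [[-1.7, -4.2, 0], [0, 0, 0], 5.5],
    [[-1.7, -4.2, 0], [0, 0, 0], 5.5]
  ]
}}

```text
t: 11.75
tcp_pos: [420.6, -39.1, 201.7]
tool_rot: [0.548, 3.092, 0.0]
ft_force: [1.4, -0.6, -0.8]
opening: 0.736
gripper_force: 28.2
```

Call:
{"name": "drive_tool", "arguments": {
  "increments": [
    [[-1.7, -4.2, 0], [0, 0, 0], 5.5],
    [[-1.7, -4.2, 0], [0, 0, 0], 5.5],
    [[-1.7, -4.2, 0], [0, 0, 0], 5.5],
    [[-1.7, -4.2, 0], [0, 0, 0], 5.5],
    [[-1.3, -3, 0], [0, 0, 0], 5.5],
    [[-0.6, -1.5, 0], [0, 0, 0], 5.5],
    [[0, 0, 0], [0, 0, 0], 5.5],
    [[0, 0, 0], [0, 0, 0], 5.5]
  ]
}}

```text
t: 12.55
tcp_pos: [429.4, -266.5, 201.0]
tool_rot: [-0.548, -3.093, -0.001]
ft_force: [-0.9, -0.3, -0.4]
opening: 0.737
gripper_force: 28.2
```

```bash
python3 - <<'E'
from h import *
go(429.7,-266.3,128.5)
cams.read_camera("top")
go(429.7,-266.3,128.5)
E
```

```text
t 12.55 tcp [ 429.4 -266.5  201. ] yaw x 159.9 zaxis [-0.     0.001 -1.   ] open 62.9 F [-0.9 -0.3 -0.4] 28.2
shift cm [-0.02  0.03  7.25]
t 12.6 tcp [ 429.5 -266.2  201.1] yaw x 160.0 zaxis [-0.     0.001 -1.   ] open 62.9 F [ 0.5  0.8 -0.1] 28.2
shift cm [-0.02 -0.01  7.26]
```

Call:
{"name": "drive_tool", "arguments": {
  "increments": [
    [[0, 0, 2.5], [0, 0, 0], 5.5],
    [[0, 0, 2], [0, 0, 0], 5.5],
    [[0, 0, 1.2], [0, 0, 0], 5.5],
    [[0, 0, 0.8], [0, 0, 0], 5.5],
    [[0, 0, 0.4], [0, 0, 0], 5.5],
    [[0, 0, 0.2], [0, 0, 0], 5.5],
    [[0, 0, 0.1], [0, 0, 0], 5.5],
    [[0, 0, 0], [0, 0, 0], 5.5]
  ]
}}

```text
t: 13.4
tcp_pos: [429.6, -267.4, 129.5]
tool_rot: [0.548, 3.093, -0.0]
ft_force: [-0.4, 0.1, -0.4]
opening: 0.736
gripper_force: 28.2
```

Call:
{"name": "drive_tool", "arguments": {
  "increments": [
    [[0, 0, 0.1], [0, 0, 0], 5.5],
    [[0, 0, 0], [0, 0, 0], 5.5],
    [[0, 0, 0], [0, 0, 0], 6.6],
    [[0, 0, 0], [0, 0, 0], 7.4],
    [[0, 0, 0], [0, 0, 0], 8.2],
    [[0, 0, 0], [0, 0, 0], 8.5],
    [[0, 0, 0], [0, 0, 0], 8.5],
    [[0, 0, -1], [0, 0, 0], 8.5]
  ]
}}

```text
t: 14.2
tcp_pos: [428.8, -266.8, 137.0]
tool_rot: [-0.548, -3.091, -0.002]
ft_force: [-0.3, 0.3, -0.9]
opening: 0.991
gripper_force: 0.0
```

Call:
{"name": "drive_tool", "arguments": {
  "increments": [
    [[0, 0, -3], [0, 0, 0], 8.5],
    [[0, 0, -3], [0, 0, 0], 8.5],
    [[0, 0, -2], [0, 0, 0], 8.5],
    [[0, 0, -1], [0, 0, 0], 8.5],
    [[0, 0, 0], [0, 0, 0], 8.5],
    [[0, 0, 0], [0, 0, 0], 8.5],
    [[0, 0, 0], [0, 0, 0], 8.5],
    [[0, 0, 0], [0, 0, 0], 8.5]
  ]
}}

```text
t: 15.0
tcp_pos: [429.1, -267.0, 226.8]
tool_rot: [-0.548, -3.091, -0.002]
ft_force: [-0.0, 0.4, -0.4]
opening: 0.991
gripper_force: 0.0
```

```bash
python3 - <<'E'
from h import *
go(431,-4,220)
rim((0,80,40),(13,255,170),76,pic="w6.png")
E
```

```text
t 15.0 tcp [ 429.1 -267.   226.8] yaw x 159.9 zaxis [-0.002  0.001 -1.   ] open 84.6 F [-0.   0.4 -0.4] 0.0
shift cm [ 8.86 24.77  0.71]
wrist [290. 414.] 3311.5 [ 521.1 -323.7] [50.5 45.4]
wrist [321. 253.] 9481.5 [ 427.8 -268.1] [63.3 63.9]
```

View pics/w6.png

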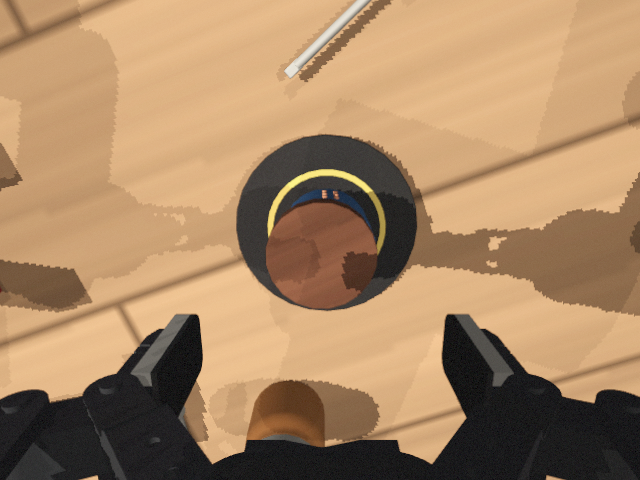

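Lid seated: about 2.6 mm off the box axis and level. Now the small green box, turning the tool so the fingers avoid the decoy.

Call:
{"name": "drive_tool", "arguments": {
  "increments": [
    [[1.3, 3.6, 0], [0, 0, 0], 8.5],
    [[1.6, 4.5, 0], [0, 0, 0], 8.5],
    [[1.6, 4.5, 0], [0, 0, 0], 8.5],
    [[1.6, 4.5, 0], [0, 0, 0], 8.5],
    [[1.6, 4.5, 0], [0, 0, 0], 8.5],
    [[1.2, 3.2, 0], [0, 0, 0], 8.5],
    [[0, 0, 0.5], [0, 0, 0.14], 8.0],
    [[0, 0, 0.5], [0, 0, 0.14], 7.0]
  ]
}}

```text
t: 15.85
tcp_pos: [430.9, -2.6, 217.7]
tool_rot: [-0.979, -2.985, 0.0]
ft_force: [0.1, -0.6, 0.7]
opening: 0.823
gripper_force: 0.0
```

Call:
{"name": "drive_tool", "arguments": {
  "increments": [
    [[0, 0, 0.5], [0, 0, 0.14], 7.0],
    [[0, 0, 0.5], [0, 0, 0.14], 7.0],
    [[0, 0, 0.5], [0, 0, 0.14], 7.0],
    [[0, 0, 0], [0, 0, 0], 7.0],
    [[0, 0, 0], [0, 0, 0], 7.0],
    [[0, 0, 0], [0, 0, 0], 7.0],
    [[0, 0, 0], [0, 0, 0], 7.0],
    [[0, 0, 0], [0, 0, 0], 7.0]
  ]
}}

```text
t: 16.65
tcp_pos: [431.1, -3.8, 203.2]
tool_rot: [1.574, 2.718, 0.0]
ft_force: [0.2, -0.8, -0.6]
opening: 0.819
gripper_force: 0.0
```

```bash
python3 - <<'E'
from h import *
go(431,-4,80)
rim((60,60,90),(95,255,255),40,pic="w7.png")
E
```

```text
t 16.65 tcp [431.1  -3.8 203.2] yaw x 119.8 zaxis [ 0.  0. -1.] open 69.9 F [ 0.2 -0.8 -0.6] 0.0
shift cm [-1.000e-02 -2.000e-02  1.232e+01]
wrist [324. 244.] 4581.0 [430.4  -1.9] [46.1 46.2]
wrist [420. 153.] 2511.5 [450.2  70.1] [30.9 31.3]
```

View pics/w7.png

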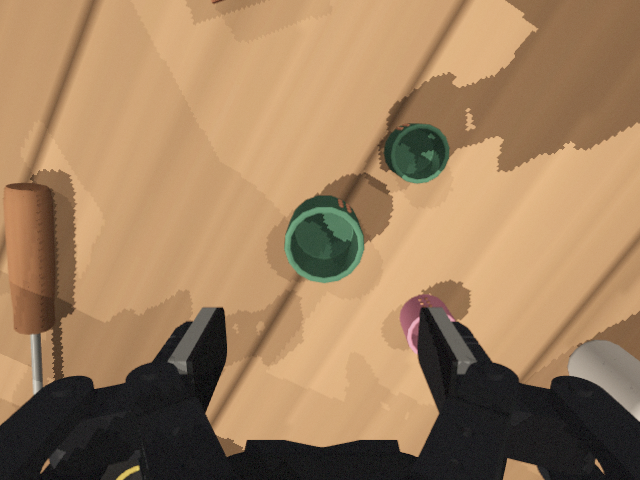

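Confirmed: the target is the big green box at (324,244), with the decoy at (420,153) and the pink one at (425,320), both clear of the fingers. Gripping.

Call:
{"name": "drive_tool", "arguments": {
  "increments": [
    [[0.2, 0, 3], [0, 0, 0], 7],
    [[0, 0, 3], [0, 0, 0], 7],
    [[0, 0, 2.5], [0, 0, 0], 7],
    [[0, 0, 2], [0, 0, 0], 7],
    [[0, 0, 1.2], [0, 0, 0], 7],
    [[0, 0, 0.6], [0, 0, 0], 7],
    [[0, 0, 0], [0, 0, 0], 7],
    [[0, 0, 0], [0, 0, 0], 6]
  ]
}}

```text
t: 17.5
tcp_pos: [430.6, -2.1, 80.9]
tool_rot: [1.575, 2.717, 0.001]
ft_force: [0.1, 0.6, 0.1]
opening: 0.703
gripper_force: 0.0
```

Call:
{"name": "drive_tool", "arguments": {
  "increments": [
    [[0, 0, 0], [0, 0, 0], 5.2],
    [[0, 0, 0], [0, 0, 0], 4.4],
    [[0, 0, 0], [0, 0, 0], 4.0],
    [[0, 0, 0], [0, 0, 0], 4.0],
    [[0, 0, 0], [0, 0, 0], 4.0],
    [[0, 0, 0], [0, 0, 0], 4.0],
    [[0, 0, -1], [0, 0, 0], 4.0],
    [[0, 0, -2], [0, 0, 0], 4.0]
  ]
}}

```text
t: 18.3
tcp_pos: [429.1, -2.0, 109.6]
tool_rot: [-1.574, -2.715, 0.002]
ft_force: [0.5, -0.7, -1.1]
opening: 0.56
gripper_force: 26.1
```

```bash
python3 - <<'E'
from h import *
go(428,-268,250)
E
```

```text
t 18.3 tcp [429.1  -2.  109.6] yaw x 119.8 zaxis [-0.003  0.    -1.   ] open 47.8 F [ 0.5 -0.7 -1.1] 26.1
shift cm [-23.   -13.35 -14.05]
```

Call:
{"name": "drive_tool", "arguments": {
  "increments": [
    [[0, 0, -4], [0, 0, 0], 4],
    [[-3, -1.7, -3.5], [0, 0, 0], 4],
    [[-4, -2.3, -2], [0, 0, 0], 4],
    [[-4, -2.3, 0], [0, 0, 0], 4],
    [[-4, -2.3, 0], [0, 0, 0], 4],
    [[-4, -2.3, 0], [0, 0, 0], 4],
    [[-3, -1.8, 0], [0, 0, 0], 4],
    [[-1, -0.6, 0], [0, 0, 0], 4]
  ]
}}

```text
t: 19.1
tcp_pos: [428.3, -270.3, 205.4]
tool_rot: [1.58, 2.715, -0.001]
ft_force: [0.0, 0.4, -1.3]
opening: 0.561
gripper_force: 26.1
```

Call:
{"name": "drive_tool", "arguments": {
  "increments": [
    [[0, 0, 0], [0, 0, 0], 4],
    [[0, 0, 0], [0, 0, 0], 4],
    [[0, 0, 0], [0, 0, 0], 4],
    [[0, 0, 0], [0, 0, 0], 4],
    [[0, 0, 0], [0, 0, 0], 4],
    [[0, 0, 0], [0, 0, 0], 4],
    [[0, 0, 0], [0, 0, 0], 4],
    [[0, 0, 0], [0, 0, 0], 4]
  ]
}}

```text
t: 19.9
tcp_pos: [428.9, -267.4, 204.9]
tool_rot: [1.576, 2.718, 0.0]
ft_force: [-0.2, -0.2, -1.9]
opening: 0.56
gripper_force: 26.1
```

```bash
python3 - <<'E'
from h import *
go(428,-268,156.5)
E
```

```text
t 19.9 tcp [ 428.9 -267.4  204.9] yaw x 119.8 zaxis [ 0.  0. -1.] open 47.8 F [-0.2 -0.2 -1.9] 26.1
shift cm [-0.01 -0.11  4.84]
```

Call:
{"name": "drive_tool", "arguments": {
  "increments": [
    [[0, -0.1, 1.8], [0, 0, 0], 4],
    [[0, 0, 1.2], [0, 0, 0], 4],
    [[0, 0, 0.8], [0, 0, 0], 4],
    [[0, 0, 0.5], [0, 0, 0], 4],
    [[0, 0, 0.3], [0, 0, 0], 4],
    [[0, 0, 0.1], [0, 0, 0], 4],
    [[0, 0, 0.1], [0, 0, 0], 4],
    [[0, 0, 0], [0, 0, 0], 4]
  ]
}}

```text
t: 20.7
tcp_pos: [428.2, -268.1, 157.3]
tool_rot: [1.575, 2.717, 0.0]
ft_force: [0.6, 0.5, -0.4]
opening: 0.563
gripper_force: 26.1
```

Call:
{"name": "drive_tool", "arguments": {
  "increments": [
    [[0, 0, 0.1], [0, 0, 0], 4],
    [[0, 0, 0], [0, 0, 0], 4],
    [[0, 0, 0], [0, 0, 0], 5.2],
    [[0, 0, 0], [0, 0, 0], 6.2],
    [[0, 0, 0], [0, 0, 0], 7],
    [[0, 0, 0], [0, 0, 0], 7.5],
    [[0, 0, 0], [0, 0, 0], 7.5],
    [[0, 0, -1], [0, 0, 0], 7.5]
  ]
}}

```text
t: 21.5
tcp_pos: [427.5, -267.5, 164.8]
tool_rot: [-1.574, -2.715, -0.001]
ft_force: [-0.1, 0.2, -0.4]
opening: 0.882
gripper_force: 0.0
```

Call:
{"name": "drive_tool", "arguments": {
  "increments": [
    [[0, 0, -3], [0, 0, 0], 7.5],
    [[0, 0, -3], [0, 0, 0], 7.5],
    [[0, 0, -2], [0, 0, 0], 7.5],
    [[0, 0, -1], [0, 0, 0], 7.5],
    [[0, 0, 0], [0, 0, 0], 7.5],
    [[0, 0, 0], [0, 0, 0], 7.5],
    [[0, 0, 0], [0, 0, 0], 7.5],
    [[0, 0, 0], [0, 0, 0], 7.5]
  ]
}}

```text
t: 22.3
tcp_pos: [427.8, -267.8, 254.7]
tool_rot: [-1.575, -2.716, -0.001]
ft_force: [0.2, -0.3, -0.0]
opening: 0.879
gripper_force: 0.0
```

```bash
python3 - <<'E'
from h import *
go(632,155,250)
rim((60,60,90),(95,255,255),116,pic="w8.png")
m=cams.camera_model("top"); im=cv2.imread("pics/top0.png")[:,:,::-1].copy()
for b in blobs(cv2.inRange(hsv(im),np.array((0,180,60)),np.array((7,255,255))),m,22,60):
    if 220<b[0][0]<280 and 180<b[0][1]<230: print("red",np.round(b[0]),b[1],np.round(b[2],1),np.round(b[3],1))
E
```

```text
t 22.3 tcp [ 427.8 -267.8  254.7] yaw x 119.8 zaxis [-0.002  0.001 -1.   ] open 75.0 F [ 0.2 -0.3 -0. ] 0.0
shift cm [26.54 38.73  0.49]
wrist [322. 262.] 5546.5 [ 427.3 -268.5] [46.4 46.6]
red [248. 208.] 313.0 [635. 155.] [48.6 49.1]
```

View pics/w8.png

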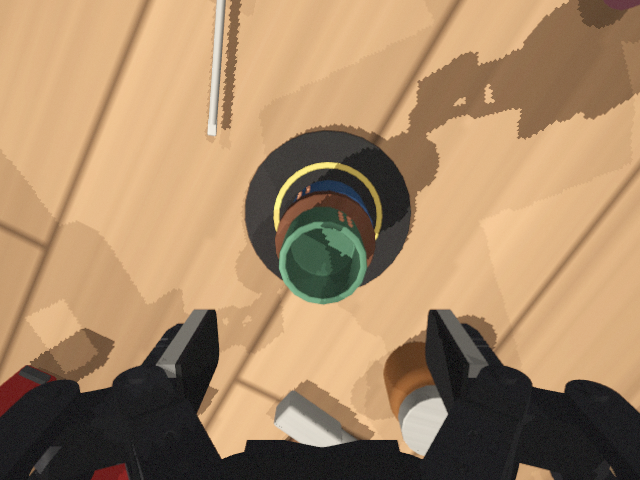

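Green box stands centred on the lid, rim at (322,262) → (427.3,-268.5). Now the red knob lid.

Call:
{"name": "drive_tool", "arguments": {
  "increments": [
    [[2.5, 3.6, 0], [0, 0, 0], 7.5],
    [[2.7, 3.9, 0], [0, 0, 0], 7.5],
    [[2.7, 3.9, 0], [0, 0, 0], 7.5],
    [[2.7, 3.9, 0], [0, 0, 0], 7.5],
    [[2.7, 3.9, 0], [0, 0, 0], 7.5],
    [[2.7, 3.9, 0], [0, 0, 0], 7.5],
    [[2.7, 3.9, 0], [0, 0, 0], 7.5],
    [[2.7, 3.9, 0], [0, 0, 0], 7.5]
  ]
}}

```text
t: 23.15
tcp_pos: [590.3, 73.2, 255.4]
tool_rot: [-1.575, -2.718, 0.001]
ft_force: [0.2, -1.0, -0.2]
opening: 0.879
gripper_force: 0.0
```

Call:
{"name": "drive_tool", "arguments": {
  "increments": [
    [[2.7, 3.9, 0], [0, 0, 0], 7.5],
    [[1.8, 2.6, 1], [0, 0, 0], 7.5],
    [[0.8, 1.2, 2], [0, 0, 0], 7.5],
    [[0, 0, 1.5], [0, 0, 0], 7.5],
    [[0, 0, 0], [0, 0, 0], 7.5],
    [[0, 0, 0], [0, 0, 0], 7.5],
    [[0, 0, 0], [0, 0, 0], 7.5],
    [[0, 0, 0], [0, 0, 0], 7.5]
  ]
}}

```text
t: 23.95
tcp_pos: [630.6, 154.8, 212.5]
tool_rot: [1.576, 2.715, 0.002]
ft_force: [0.4, 0.3, 0.3]
opening: 0.879
gripper_force: 0.0
```

```bash
python3 - <<'E'
from h import *
go(635,155,76)
rim((0,170,110),(7,255,255),22,pic="w9.png")
go(635,155,76)
E
```

```text
t 23.95 tcp [630.6 154.8 212.5] yaw x 119.7 zaxis [ 0.002  0.    -1.   ] open 75.1 F [0.4 0.3 0.3] 0.0
shift cm [-0.19  0.36 13.65]
wrist [328. 236.] 4235.5 [633.8 155.9] [48.7 49. ]
t 24.0 tcp [630.6 155.  212.3] yaw x 119.7 zaxis [ 0.002  0.    -1.   ] open 75.0 F [-0.   0.1  0.6] 0.0
shift cm [-0.21  0.36 13.63]
```

View pics/w9.png

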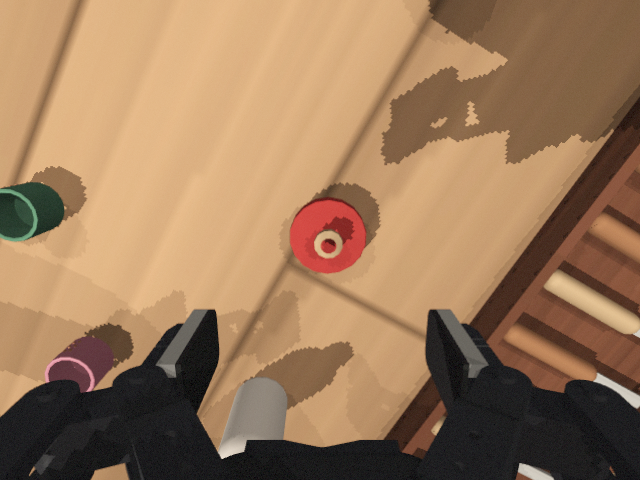

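Red lid at (328,236), knob at (328,243). Tray edge and glue bottle are clear of the fingers. Gripping by the disc edge.

Call:
{"name": "drive_tool", "arguments": {
  "increments": [
    [[-0.1, 0.3, 3], [0, 0, 0], 7.5],
    [[0, 0, 3], [0, 0, 0], 7],
    [[0, 0, 3], [0, 0, 0], 7],
    [[0, 0, 2.3], [0, 0, 0], 7],
    [[0, 0, 1.3], [0, 0, 0], 7],
    [[0, 0, 0.6], [0, 0, 0], 7],
    [[0, 0, 0.3], [0, 0, 0], 7],
    [[0, 0, 0], [0, 0, 0], 7]
  ]
}}

```text
t: 24.8
tcp_pos: [633.9, 156.2, 77.0]
tool_rot: [1.575, 2.717, 0.002]
ft_force: [-0.7, 0.6, -0.5]
opening: 0.817
gripper_force: 0.0
```

Call:
{"name": "drive_tool", "arguments": {
  "increments": [
    [[0, 0, 0], [0, 0, 0], 6.2],
    [[0, 0, 0], [0, 0, 0], 5.4],
    [[0, 0, 0], [0, 0, 0], 4.8],
    [[0, 0, 0], [0, 0, 0], 4.3],
    [[0, 0, 0], [0, 0, 0], 4.3],
    [[0, 0, 0], [0, 0, 0], 4.3],
    [[0, 0, -0.5], [0, 0, 0], 4.3],
    [[0, 0, -1.5], [0, 0, 0], 4.3]
  ]
}}

```text
t: 25.6
tcp_pos: [632.4, 156.0, 94.5]
tool_rot: [-1.574, -2.715, 0.004]
ft_force: [0.1, -0.8, -1.3]
opening: 0.587
gripper_force: 26.0
```

```bash
python3 - <<'E'
from h import *
go(427.3,-268.5,250)
rim((0,150,60),(8,255,255),42,pic="w10.png")
E
```

```text
t 25.6 tcp [632.4 156.   94.5] yaw x 119.8 zaxis [-0.004 -0.001 -1.   ] open 50.1 F [ 0.1 -0.8 -1.3] 26.0
shift cm [-26.63 -38.95 -15.45]
wrist [322. 336.] 15921.5 [630.  157.8] [48.2 51.8]
```

View pics/w10.png

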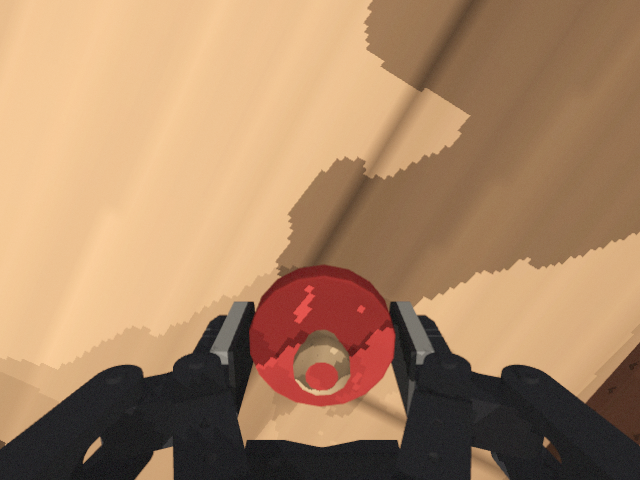

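Lid is held level at (322,336). Carrying it over.

Call:
{"name": "drive_tool", "arguments": {
  "increments": [
    [[0, 0, -4.5], [0, 0, 0], 4.3],
    [[0, 0, -4.5], [0, 0, 0], 4.3],
    [[-1.8, -2.6, -3.5], [0, 0, 0], 4.3],
    [[-2.6, -3.8, -1.5], [0, 0, 0], 4.3],
    [[-2.7, -3.9, 0], [0, 0, 0], 4.3],
    [[-2.7, -3.9, 0], [0, 0, 0], 4.3],
    [[-2.7, -3.9, 0], [0, 0, 0], 4.3],
    [[-2.7, -3.9, 0], [0, 0, 0], 4.3]
  ]
}}

```text
t: 26.45
tcp_pos: [517.0, -86.5, 236.9]
tool_rot: [1.575, 2.717, 0.001]
ft_force: [-0.1, -1.6, 0.2]
opening: 0.584
gripper_force: 26.3
```

Call:
{"name": "drive_tool", "arguments": {
  "increments": [
    [[-2.7, -3.9, 0], [0, 0, 0], 4.3],
    [[-2.7, -3.9, 0], [0, 0, 0], 4.3],
    [[-2.7, -3.9, 0], [0, 0, 0], 4.3],
    [[-2, -3, 0], [0, 0, 0], 4.3],
    [[-1.2, -1.9, 0], [0, 0, 0], 4.3],
    [[0, 0, 0], [0, 0, 0], 4.3],
    [[0, 0, 0], [0, 0, 0], 4.3],
    [[0, 0, 0], [0, 0, 0], 4.3]
  ]
}}

```text
t: 27.25
tcp_pos: [430.6, -264.8, 236.2]
tool_rot: [1.574, 2.718, 0.001]
ft_force: [-0.5, 0.1, -0.7]
opening: 0.586
gripper_force: 26.3
```

```bash
python3 - <<'E'
from h import *
go(427.3,-268.5,182.7)
cams.read_camera("top")
go(427.3,-268.5,182.7)
E
```

```text
t 27.25 tcp [ 430.6 -264.8  236.2] yaw x 119.9 zaxis [ 0.001  0.    -1.   ] open 50.0 F [-0.5  0.1 -0.7] 26.3
shift cm [-0.16 -0.48  5.35]
t 27.3 tcp [ 430.7 -264.7  236.1] yaw x 119.9 zaxis [ 0.  0. -1.] open 49.8 F [ 0.5 -0.2 -0.2] 26.3
shift cm [-0.16 -0.49  5.34]
```

Call:
{"name": "drive_tool", "arguments": {
  "increments": [
    [[-0.2, -0.5, 1.0], [0, 0, 0], 4.3],
    [[0, 0, 1.5], [0, 0, 0], 4.3],
    [[0, 0, 1.0], [0, 0, 0], 4.3],
    [[0, 0, 0.8], [0, 0, 0], 4.3],
    [[0, 0, 0.5], [0, 0, 0], 4.3],
    [[0, 0, 0.3], [0, 0, 0], 4.3],
    [[0, 0, 0.1], [0, 0, 0], 4.3],
    [[0, 0, 0], [0, 0, 0], 4.3]
  ]
}}

```text
t: 28.1
tcp_pos: [427.5, -269.9, 185.3]
tool_rot: [1.574, 2.716, 0.001]
ft_force: [0.2, 2.3, 5.1]
opening: 0.583
gripper_force: 29.0
```

```bash
python3 - <<'E'
from h import *
go(427.3,-268.5,182.7)
E
```

```text
t 28.1 tcp [ 427.5 -269.9  185.3] yaw x 119.8 zaxis [ 0.002 -0.001 -1.   ] open 49.8 F [0.2 2.3 5.1] 29.0
shift cm [0.13 0.06 0.26]
```

```bash
python3 - <<'E'
from h import *
im=cams.read_camera("wrist"); im2=cams.read_camera("scene")
m=cams.camera_model("scene"); X=m["R"]@np.array([428,-268,90])+m["t"]; u=m["camera_matrix"]@(X/X[2]); u=u[:2].astype(int); print(u)
c=cv2.resize(im2[u[1]-60:u[1]+60,u[0]-60:u[0]+60],(480,480),interpolation=cv2.INTER_CUBIC)
d=cv2.resize(im[200:440,160:480],(320,240)); d=cv2.copyMakeBorder(d,0,240,0,0,cv2.BORDER_CONSTANT)
cv2.imwrite("pics/c11.png",np.hstack([c,d])[:,:,::-1])
go(427.3,-268.5,182.7)
E
```

```text
[226 160]
t 28.2 tcp [ 427.4 -269.9  185.2] yaw x 119.8 zaxis [ 0.002 -0.001 -1.   ] open 49.8 F [-0.8  2.5  5.7] 29.6
shift cm [0.13 0.07 0.25]
```

View pics/c11.png

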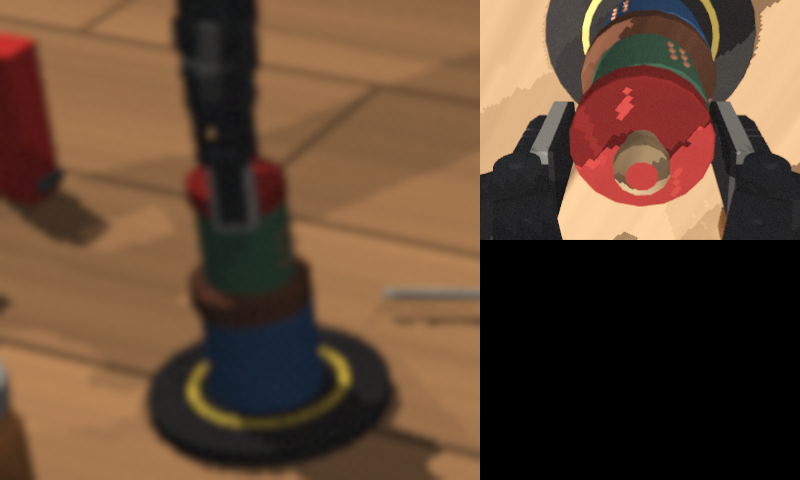

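Lid sits on the green box, level, with light contact force. Releasing gently.

Call:
{"name": "drive_tool", "arguments": {
  "increments": [
    [[0.1, 0.1, 0], [0, 0, 0], 4.3],
    [[0, 0, 0], [0, 0, 0], 4.3],
    [[0, 0, 0], [0, 0, 0], 5.3],
    [[0, 0, 0], [0, 0, 0], 6.0],
    [[0, 0, 0], [0, 0, 0], 7],
    [[0, 0, 0], [0, 0, 0], 7.5],
    [[0, 0, 0], [0, 0, 0], 7.5],
    [[0, 0, -1], [0, 0, 0], 7.5]
  ]
}}

```text
t: 29.0
tcp_pos: [426.6, -268.0, 192.7]
tool_rot: [-1.574, -2.715, -0.001]
ft_force: [0.7, -0.1, -0.7]
opening: 0.879
gripper_force: 0.0
```

Call:
{"name": "drive_tool", "arguments": {
  "increments": [
    [[0, 0, -3], [0, 0, 0], 7.5],
    [[0, 0, -3], [0, 0, 0], 7.5],
    [[0, 0, -2], [0, 0, 0], 7.5],
    [[0, 0, -1], [0, 0, 0], 7.5],
    [[0, 0, 0], [0, 0, 0], 7.5],
    [[0, 0, 0], [0, 0, 0], 7.5],
    [[0, 0, 0], [0, 0, 0], 7.5],
    [[0, 0, 0], [0, 0, 0], 7.5]
  ]
}}

```text
t: 29.8
tcp_pos: [426.9, -268.3, 282.7]
tool_rot: [-1.575, -2.716, -0.001]
ft_force: [0.0, -0.1, 0.0]
opening: 0.876
gripper_force: 0.0
```

```bash
python3 - <<'E'
from h import *
go(427.3,-268.5,250)
m=cams.camera_model("wrist"); im=cams.read_camera("wrist"); H=hsv(im)
for z in(128,):
  for b in blobs(cv2.inRange(H,np.array((0,170,60)),np.array((7,255,255))),m,z,800): print(b[0],np.round(b[2],1),np.round(b[3],1))
im2=cams.read_camera("scene")
c=cv2.resize(im2[100:220,166:286],(480,480),interpolation=cv2.INTER_CUBIC)
d=cv2.resize(im[100:340,160:480],(320,240)); d=cv2.copyMakeBorder(d,0,240,0,0,cv2.BORDER_CONSTANT)
cv2.imwrite("pics/c12.png",np.hstack([c,d])[:,:,::-1])
E
```

```text
t 29.8 tcp [ 426.9 -268.3  282.7] yaw x 119.8 zaxis [-0.002  0.001 -1.   ] open 74.8 F [ 0.  -0.1  0. ] 0.0
shift cm [-0.04  0.02  3.27]
(34.00457815565729, 380.6147809025507) [ 310.9 -431.7] [66.8 21.8]
(323.6943546743529, 252.45998194893292) [ 427.1 -268.6] [49.8 49.9]
```

View pics/c12.png

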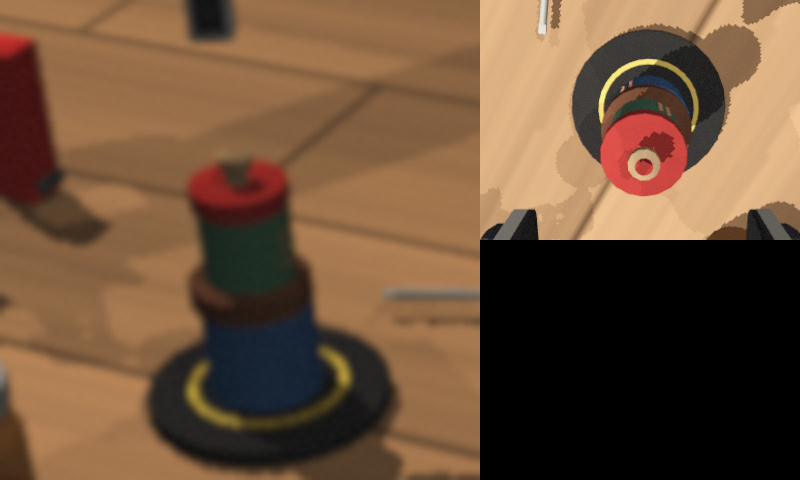

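The whole stack is built, level and aligned: the red lid's centre is at (427,-268.6) against the green box's (427.3,-268.5). The gripper is clear, so I'm handing in.

```bash
python3 -c "
from station import ticket; print(ticket.sign_off())"
```

```text
the job is handed in; nothing more can be done
None
```

The display stack of all four pieces is built on the stand and handed in at about 30 s on the robot's clock; camera checks showed each piece level and within about 3 mm of the one below, but the judge's result was not shown.

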